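Close, prop and steady a tilting cartridge carrier

TASK

Get the tilting cartridge carrier ready for a colleague to clamp its hub: first swing the orange flap fully shut over the cartridge so that its tab is down behind the rim, then flip the red-footed kickstand over its centre so that it snaps fully down. Then take the carrier by its black handle, bring it upright and finish while still gripping the handle and holding the carrier upright and still, so that it neither falls back nor leans onto the kickstand. Leave the other things on the bench standing where they are.

Things in the scene. Friction and masses are not known exactly. Their poses are not given: they have to be found in the camera images.
- stand: Fixed steel base plate 170 x 220 x 12 mm with two blue bearing blocks (the hub). Origin: centre of its underside on the bench. Its y axis runs along the carrier and its hub axle, z up; the carrier at the start leans towards the stand's +x, away from the robot.
- carrier: Aluminium trough (70 mm wide along x, y = -130 to +150 mm, z = 50 to 115 mm) on a frame stub, a white cartridge lying in it; about 0.9 kg in all. Origin on the hub axle, 40 mm above the bench; y along the axle, z up through the trough to the handle. Steel cross rim at y = -20 mm (5 mm thick, top at z = 123 mm); handle posts, 10 mm thick, at y = 35 and 135 mm.
- hub_axis (a point): Middle of the axle about which the carrier swings freely, 40 mm above the bench. Stops: 0.30 rad towards the stand's +x (there it leans at the start, by its own weight) and 0.11 rad the other way, where the lowered kickstand would carry it. Upright (its z vertical) lies in between: it balances there only while held.
- handle_mid (a point): Middle of the handle: a round black bar, 18 mm in diameter, 90 mm free length between its posts, along the carrier's y at carrier (0, 85, 200) mm; 77 mm of free space below its axis.
- flap (a joint): Orange flap, 64 mm wide, 100 mm long, 4 mm thick, hinged on the trough's -y end about an axis along x. 0 = shut, flat over the trough, its tab (30 mm wide, reaching 13 mm below) behind the cross rim; 1.57 = standing along the carrier's z; up to 2.1 = leaning out to -y. Stiff hinge (0.04 N m): it stays where it is left.
- flap_hinge (a point): Middle of the flap's hinge axis, at carrier (0, -130, 117) mm.
- flap_edge (a point): Middle of the flap's free edge, 100 mm from the hinge.
- leg (a joint): Kickstand: dark leg on the trough's +y end, turning about an axis along x. 0 = stowed, foot out to +y and 50 degrees above level; positive = downwards; level at 0.87. Spring centre at about 1.0: before it the spring pushes the leg back up, beyond it the leg snaps down to its stop at 2.25, pointing steeply down. Pushing the foot takes 1 to 3 N.
- leg_pivot (a point): Kickstand pivot, at carrier (-42, 166, 60) mm.
- leg_foot (a point): Centre of the red foot, a round bar 18 mm in diameter and 46 mm long along the carrier's x (carrier x = -78 to -32 mm), 84 mm from the pivot measured across the pivot axis.
- cartridge_a: Bystander: upright white cartridge, 48 mm diameter, 215 mm tall; origin at its underside.
- cartridge_b: Bystander: the same.
- flask: Bystander: glass conical flask, 88 mm diameter, 134 mm tall; origin at its underside.
- bottle: Bystander: white bottle with blue cap, 66 mm diameter, 170 mm tall; origin at its underside.
- beaker: Bystander: white beaker, 72 mm diameter, 90 mm tall; origin at its underside.

How it is judged:
By the outcome, as a careful person would: the job done as asked, in the order asked, and still so for the second after the job is handed in, while the arm keeps its last pose, push and grip.
It also fails if it takes over 72 s, if anything falls off the work surface, if the arm or the gripper's body presses on something with over 40 N, if the wrist force passes 120 N, or if a joint passes its speed limit or range.

ROBOT

A 7-joint arm with a two-finger parallel gripper is mounted at the origin on the work surface. World frame = base frame: x ahead of the robot, y to its left, z up, the work surface at z = 0. Lengths are in m, angles in rad, forces in N, time in s.
With the tool pointing down it reaches from about 0.425 to 0.925 m from the base axis. Payload 6.8 kg.
Tool frame: the origin (TCP) lies between the finger pads, 19 mm behind the fingertips; this is the grasp point; z points along the fingers, y is the direction in which the jaws open and shut (so a half turn about z gives the same grasp; the last joint's range is limited). The gripper opens to 85 mm and grips with 20 to 120 N. Pads are 22 mm wide; open, the fingers measure 114 mm over their backs; the gripper's body (76 mm by 85 mm) begins 54 mm behind the grasp point. The pads swing forward as they close: fully open they stand 13 mm farther back than shut.
Start: joints at [1.113, 0.477, 0.022, 1.555, -0.011, 1.109, -0.083], TCP at [0.231, -0.634, 0.25] pointing down, gripper open.
Joint ranges: [-2.96, 2.96], [-0.34, 2.1], [-1.41, 1.46], [0.24, 2.44], [-1.37, 4.51], [0.17, 1.92], [-2.96, 2.96]. Speed limits (rad/s): [2.39, 2.39, 3.14, 3.14, 3.14, 3.14, 3.14].

INTERFACE

Orientations are given as a unit quaternion [w, x, y, z].
In Python, from station import bot gives the robot as it stands. The module is installed in compiled form; this text tells all that it offers.
- The arm moves only by the tool drive_tool, never from a script. Its argument "series" is one flat list of numbers, 7 for each row, row after row: the opening, from -1 (shut) to 1 (fully open), then the shift along the tool's x, y, z in mm, then the turn, a rotation vector about the tool's x, y, z in rad. In form: [jaw, x, y, z, wx, wy, wz, jaw, x, y, z, wx, wy, wz, ...]. A call has 1 to 12 rows; each row shifts and turns the commanded pose from where the row before left it, along the tool's axes as they then stand; what a row does not reach is not made up. A row lasts 1/8 s, in which the tool goes at most 62.5 mm and 10.7 degrees, less where a joint would pass 70% of its speed; a pose out of reach is approached as far as the arm can. A call with a gripper value outside its range is refused whole. The fingers move at their own pace and stop on an object; "force" is the grip in N (left out, the last holds). Time passes only in rows, so rows that do not move let the fingers close. It gives the time, the measured TCP pose, the force and the opening at its end, in the units of the state.
- bot.get_obs(): the state, without advancing time (a new reading comes with each control period).
- bot.read_camera(name): name is "side" or "top" or "wrist"; returns a dict with "pixels" (480x640x3 uint8, blue, green, red), "camera_matrix" (3x3 intrinsics, pixels), "rvec" (rotation vector, rad) and "tvec" (3), from world to camera coordinates, as OpenCV has them. Camera axes: x right, y down, z forward; pixel columns grow to the right and rows downward; lengths in m; the calibration is good to about 2 mm. A picture is of the moment at which its call begins. There is no depth.
- bot.hand_in(): hands the job in, once; it reports no verdict.
The state is a dict: "t": time; "q": joint angles; "joint_vel": joint speeds; "joint_torque": joint torques, N m; "eef_pos": TCP position; "tool_rot": TCP orientation; "contact_force": force on the tool from outside, world axes, zero at the start; "torque": the same for the moment, N m; "gripper_width": opening from 0.0 (shut) to 1.0 (fully open).
Only numpy, scipy, OpenCV 4.12 (cv2) and the standard library are available. Lean on these libraries where they do the work, as an engineer would, in place of code of your own. Each camera call takes 0.05 s, during which the arm holds its last target. There are 200 camera calls.

## Working session

There is one attempt and no reset: what is moved stays moved. The work goes in short steps, Python scripts to look and compute and a tool call to move; the robot and the scene stay as the last step left them, time stands still between calls to the robot, and variables do not carry over. Pictures are saved under pics/ and viewed, about 8 in all and at most 12, crops included, and the job is handed in when it is done.

Besides the shell and the picture viewer there is one more tool, called after "Request:" as name(argument=value, ...) on one line, values as JSON. drive_tool: Moves the arm, as the interface text tells. Its arguments: {"type":"object","properties":{"series":{"type":"array"},"force":{"type":"number"}},"required":["series"]}

```bash
mkdir -p pics; cat > h.py <<'E'
import numpy as np,cv2
from station import bot
def cam(n,save=None):
    c=bot.read_camera(n); 
    if save: cv2.imwrite('pics/'+save+'.png',c['pixels'])
    return c
def ray(c,u,v):
    R=cv2.Rodrigues(np.array(c['rvec'],float))[0];t=np.array(c['tvec'],float).ravel()
    d=R.T@np.linalg.inv(c['camera_matrix'])@np.array([u,v,1.]);return -R.T@t,d/np.linalg.norm(d)
def plane(c,u,v,z):
    o,d=ray(c,u,v);return o+d*(z-o[2])/d[2]
def tri(c1,p1,c2,p2):
    o1,d1=ray(c1,*p1);o2,d2=ray(c2,*p2)
    s=np.linalg.lstsq(np.c_[d1,-d2],o2-o1,rcond=None)[0]
    a=o1+d1*s[0];b=o2+d2*s[1];return (a+b)/2,np.linalg.norm(a-b)
def proj(c,P):
    return cv2.projectPoints(np.array(P,float).reshape(-1,3),np.array(c['rvec'],float),np.array(c['tvec'],float),np.array(c['camera_matrix'],float),None)[0].reshape(-1,2)
E
python3 - <<'E'
from h import *
np.set_printoptions(precision=4,suppress=True)
a=cam('side','s0');b=cam('top','t0');cam('wrist','w0')
for c in(a,b):print(ray(c,320,240))
print(bot.get_obs())
E
```

```text
(array([ 0.9355, -1.0513,  0.9631]), array([-0.2903,  0.7404, -0.6062]))
(array([ 0.4111, -0.1009,  1.6333]), array([ 0.0905, -0.0078, -0.9959]))
{'t': 0.15, 'q': array([ 1.1129,  0.4776,  0.0224,  1.5562, -0.0115,  1.1093, -0.0831]), 'joint_vel': array([ 0.001 , -0.0013,  0.001 , -0.001 ,  0.0015, -0.0008,  0.0013]), 'joint_torque': array([  0.0017, -59.6921,   1.6096, -28.1488,   0.0126,   0.0065,
        -0.    ]), 'eef_pos': array([ 0.2312, -0.6337,  0.2492]), 'tool_rot': array([-0.0007,  0.9847,  0.174 , -0.0002]), 'contact_force': array([-0.654 ,  0.285 ,  0.6684]), 'torque': array([ 0.0154, -0.0373, -0.0176]), 'gripper_width': 1.0031887738166927}
```

View pics/s0.png

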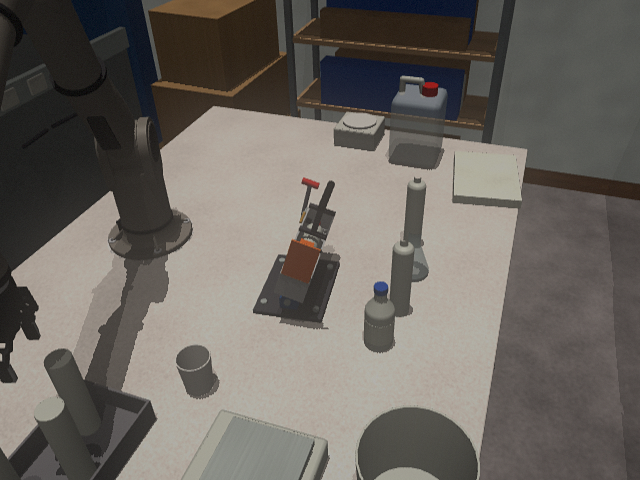

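View pics/t0.png

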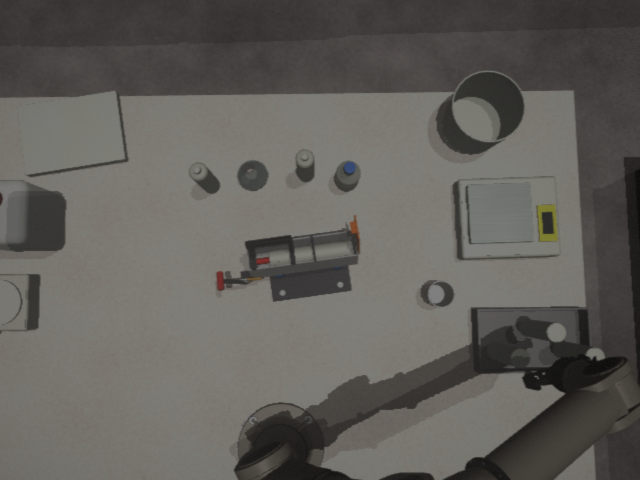

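The side view shows the carrier at about (305,255), the foot at (311,183) and the handle at (325,195). In the top view the flap is at (355,232), the foot at (220,281) and the plate at (310,283). I'll zoom in on both.

```bash
python3 - <<'E'
from h import *
a=cv2.imread('pics/s0.png');b=cv2.imread('pics/t0.png')
A=cv2.resize(a[165:335,240:350],None,fx=3.5,fy=3.5,interpolation=cv2.INTER_CUBIC)
B=cv2.resize(b[200:310,205:370],None,fx=2.4,fy=2.4,interpolation=cv2.INTER_CUBIC)
o=np.zeros((600,800,3),np.uint8);o[:A.shape[0],:A.shape[1]]=A;o[:B.shape[0],390:390+B.shape[1]]=B
o=np.clip(o.astype(float)*1.6,0,255).astype(np.uint8)
cv2.imwrite('pics/z0.png',o)
for n,im in(('s',a),('t',b)):
    h=cv2.cvtColor(im,cv2.COLOR_BGR2HSV)
    for nm,lo,hi in(('red',(0,150,60),(5,255,255)),('red2',(172,150,60),(180,255,255)),('or',(6,150,60),(18,255,255)),('blue',(100,90,30),(130,255,255))):
        m=cv2.inRange(h,lo,hi);k,l,s,c=cv2.connectedComponentsWithStats(m)
        print(n,nm,[(s[i].tolist(),c[i].round(1).tolist()) for i in range(1,k) if s[i,4]>12 and 170<c[i][0]<400 and 150<c[i][1]<340])
E
```

```text
s red [([303, 178, 16, 9, 46], [310.7, 181.7])]
s red2 []
s or [([292, 238, 28, 13, 93], [306.4, 243.5])]
s blue [([374, 282, 14, 10, 107], [380.5, 286.2])]
t red [([257, 258, 12, 6, 51], [262.4, 260.5]), ([218, 272, 5, 17, 61], [219.6, 279.7])]
t red2 []
t or [([351, 222, 7, 11, 58], [353.8, 227.2])]
t blue [([344, 162, 11, 11, 100], [349.2, 167.2])]
```

View pics/z0.png

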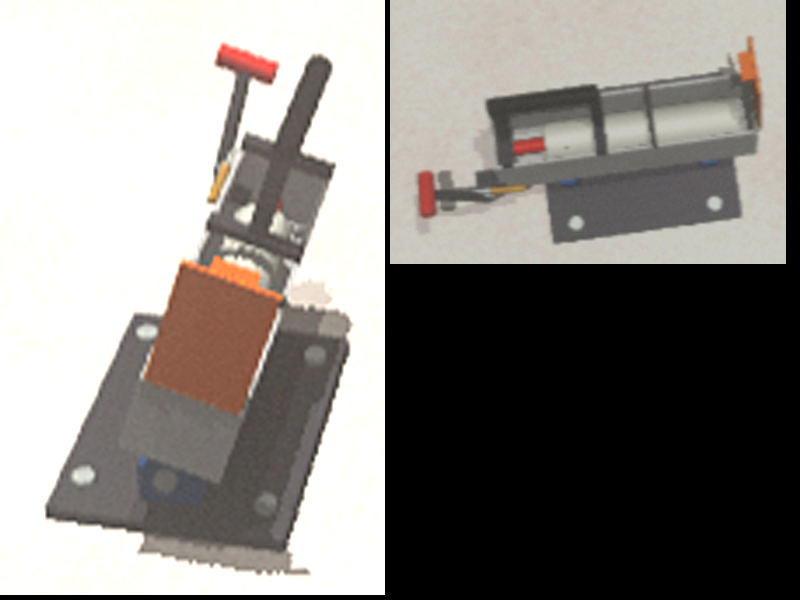

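The enlarged crop shows the plate's screws: four in the side view and two in the top view. The flap stands close to upright, slightly open, and the leg is stowed. Next I fit the stand pose from the screws and check it against the foot and handle.

```bash
cat >> h.py <<'E'
def carrier(S,yaw,th):
    "T for carrier: S stand xy; lean th toward +x"
    from scipy.spatial.transform import Rotation as Ro
    R=(Ro.from_euler('z',yaw)*Ro.from_euler('y',th)).as_matrix()
    return lambda p: np.array([S[0],S[1],.04])+R@(np.array(p,float)/1000)
def foot(l):
    a=np.radians(50)-l; return [-55,166+84*np.cos(a),60+84*np.sin(a)]
def edge(f): return [0,-130+100*np.cos(f),117+100*np.sin(f)]
E
python3 - <<'E'
from h import *
np.set_printoptions(precision=4,suppress=True)
a=cam('side');b=cam('top')
P=[plane(a,240+(x+.5)/3.5-.5,165+(y+.5)/3.5-.5,.013) for x,y in((147,331),(316,356),(83,476),(265,503))]
Q=[plane(b,205+(x-390)/2.4,200+y/2.4,.013) for x,y in((576,222),(714,203))]
print(np.array(P),np.mean(P,0));print(np.array(Q))
P=np.array(P);d=(P[0]-P[2]+P[1]-P[3])/2; e=(P[1]-P[0]+P[3]-P[2])/2
yaw=np.arctan2(-d[0],d[1]);print('yaw',yaw,np.arctan2(e[1],e[0]),np.arctan2(-(Q[0]-Q[1])[0],(Q[0]-Q[1])[1]))
S=np.mean(P,0)[:2]
print('foot tri',tri(a,(310.7,181.7),b,(219.6,279.7)))
T=carrier(S,yaw,.3);print('foot pred',T(foot(0)),'handle',T([0,85,200]),'hinge',T([0,-130,117]))
pts=[T(foot(0)),T([0,40,200]),T([0,130,200]),T([0,-130,117])]+[T(edge(f)) for f in(1.2,1.57,1.9)]
for c in(a,b):print(proj(c,pts))
E
```

```text
[[ 0.4125 -0.0019  0.013 ]
 [ 0.5444  0.0107  0.013 ]
 [ 0.4334 -0.1629  0.013 ]
 [ 0.5632 -0.1476  0.013 ]] [ 0.4884 -0.0755  0.013 ]
[[ 0.4143 -0.0082  0.013 ]
 [ 0.434  -0.167   0.013 ]]
yaw 0.12375970325135661 0.1062603949574434 0.12309982747263411
foot tri (array([0.4479, 0.138 , 0.1788]), np.float64(0.0006552296237283604))
foot pred [0.4456 0.1409 0.175 ] handle [0.5365 0.0162 0.2311] hinge [ 0.5387 -0.2002  0.1518]
[[310.1781 182.2374]
 [321.8712 204.6622]
 [330.1135 184.5955]
 [294.4193 276.1142]
 [309.0548 235.2831]
 [305.6551 243.1456]
 [301.0832 254.5785]]
[[218.6288 280.5964]
 [285.3204 238.9266]
 [248.1885 244.0144]
 [354.5714 242.2436]
 [340.372  229.7118]
 [355.3898 226.5292]
 [368.7506 225.5893]]
```

```bash
cat >> h.py <<'E'
from scipy.spatial.transform import Rotation as Ro, Slerp
S=np.array([.4895,-.078]);YAW=.119
def pose(p,th,tilt=None):
    "TCP at carrier point p (mm) for lean th; tool x=carrier y, y=carrier x, z=-carrier z, tool tilt separately"
    tilt=th if tilt is None else tilt
    R=Ro.from_euler('z',YAW)*Ro.from_euler('y',tilt)*Ro.from_matrix(np.array([[0,1,0],[1,0,0],[0,0,-1.]]))
    return carrier(S,YAW,th)(p),R
def cur():
    o=bot.get_obs();return np.array(o['eef_pos']),Ro.from_quat(o['tool_rot'],scalar_first=True)
def rows(start,target,n,jaw,nd=1):
    "n rows start->target, shift in axes before the row's turn; returns end pose reached with rounded numbers"
    p,R=start;p1,R1=target;w=(R.inv()*R1).as_rotvec()/n;out=[]
    wr=np.round(w,3)
    for i in range(n):
        goal=start[0]+(p1-start[0])*(i+1)/n
        s=np.round(R.inv().apply(goal-p)*1000,nd)
        p=p+R.apply(s/1000);R=R*Ro.from_rotvec(wr);out.append([jaw,*s.tolist(),*wr.tolist()])
    print(str(out).replace('], [',',\n').replace('0.0,','0,'));return p,R
E
python3 - <<'E'
from h import *
b=cam('top')
for n,u,v,z in(('bottle',349,167,.17),('cartB',305,156,.21),('beaker',436,292,.09),('cartA',199,170,.21)):print(n,plane(b,u,v,z).round(3))
p=cur();print(p[0],p[1].as_matrix().round(3))
up=(p[0]+[0,0,.1],p[1]);e=rows(p,up,2,-1)
t=pose([0,-185,250],.3);print('target',t[0]);e=rows(e,t,10,-1)
print(e[0])
E
```

```text
bottle [ 0.729 -0.189  0.17 ]
cartB [ 0.75  -0.078  0.21 ]
beaker [ 0.41  -0.416  0.09 ]
cartA [0.718 0.184 0.21 ]
[ 0.23125479 -0.63400332  0.2496665 ] [[ 0.939  0.343 -0.   ]
 [ 0.343 -0.939  0.001]
 [-0.    -0.001 -1.   ]]
[[-1, -0, -0, -50, 0, 0, 0,
-1, -0, -0.1, -50, 0, 0, 0.0]]
target [ 0.58482064 -0.25292066  0.27883412]
[[-1, 46.3, -23.7, 7.1, 0.025, -0.02, -0.133,
-1, 49.1, -17.1, 6.6, 0.025, -0.02, -0.133,
-1, 51.1, -10.3, 6.0, 0.025, -0.02, -0.133,
-1, 52.1, -3.3, 5.2, 0.025, -0.02, -0.133,
-1, 52.2, 3.7, 4.0, 0.025, -0.02, -0.133,
-1, 51.3, 10.7, 2.9, 0.025, -0.02, -0.133,
-1, 49.4, 17.5, 1.5, 0.025, -0.02, -0.133,
-1, 46.7, 23.9, 0, 0.025, -0.02, -0.133,
-1, 43.1, 29.9, -1.6, 0.025, -0.02, -0.133,
-1, 38.7, 35.3, -3.1, 0.025, -0.02, -0.133]]
[ 0.58482758 -0.25288994  0.27878675]
```

Request:
drive_tool(series=[-1,0,0,-50,0,0,0,-1,0,0,-50,0,0,0,-1,46,-24,7,0.025,-0.02,-0.133,-1,49,-17,7,0.025,-0.02,-0.133,-1,51,-10,6,0.025,-0.02,-0.133,-1,52,-3,5,0.025,-0.02,-0.133,-1,52,4,4,0.025,-0.02,-0.133,-1,51,11,3,0.025,-0.02,-0.133,-1,49,17,2,0.025,-0.02,-0.133,-1,47,24,0,0.025,-0.02,-0.133,-1,43,30,-2,0.025,-0.02,-0.133,-1,39,35,-3,0.025,-0.02,-0.133], force=40)

```text
t: 1.8
eef_pos: [0.5853, -0.2531, 0.2785]
tool_rot: [-0.098, 0.655, 0.741, -0.111]
contact_force: [-0.6, -0.7, 0.6]
gripper_width: 0.003
```

```bash
python3 - <<'E'
from h import *
b=cam('top','t1');a=cam('side','s1')
p=cur();print(p[0],(p[1].inv()*pose([0,0,0],.3)[1]).as_rotvec(),bot.get_obs()['q'].round(2))
R0=pose([0,0,0],.3)[1]
t=pose([0,-185,209],.3);print(p[1].inv().apply(t[0]-p[0])*1000)
o=np.zeros((480,800,3),np.uint8)
A=cv2.resize(a['pixels'][120:320,230:363],None,fx=2.4,fy=2.4,interpolation=2);B=cv2.resize(b['pixels'][170:310,200:400],None,fx=2.4,fy=2.4,interpolation=2)
o[:480,:319]=A[:480,:319];o[:336,320:800]=B
cv2.imwrite('pics/z1.png',np.clip(o*1.6,0,255))
E
```

```text
[ 0.58811432 -0.2457267   0.27687281] [ 0.00407829 -0.00108966  0.0152225 ] [ 0.48  0.57 -0.37  1.4   0.27  1.5   0.22]
[-6.7251703  -4.78690946 40.31882658][ WARN:0@2.572] global loadsave.cpp:1063 imwrite_ Unsupported depth image for selected encoder is fallbacked to CV_8U.
```

View pics/z1.png

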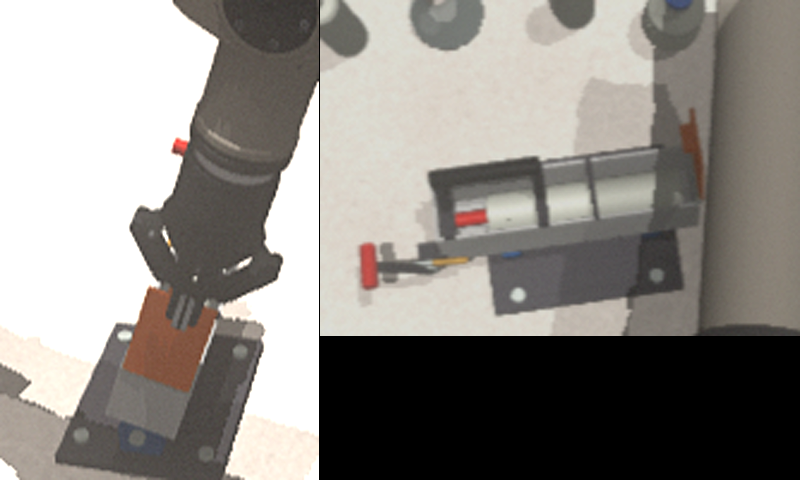

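The crop shows the closed fingers in front of the flap (at about (180,300)), centred on its -y side. I'll lower them behind the flap and start the push.

Request:
drive_tool(series=[-1,-7,-5,20,0,0,0.015,-1,0,0,20,0,0,0,-1,0,0,0,0,0,0,-1,21,0,-1,0,0,0,-1,21,0,-1,0,0,0,-1,10,0,1,0,0,0,-1,10,0,1,0,0,0,-1,9,0,3,0,0,0,-1,9,0,4,0,0,0,-1,8,0,6,0,0,0,-1,8,0,6,0,0,0,-1,0,0,0,0,0,0])

```text
t: 3.4
eef_pos: [0.5526, -0.1675, 0.2225]
tool_rot: [-0.097, 0.661, 0.735, -0.112]
contact_force: [0.2, -0.5, -0.0]
gripper_width: 0.002
```

```bash
cat >> h.py <<'E'
def incar(th=.3):
    "TCP in carrier frame mm"
    R=(Ro.from_euler('z',YAW)*Ro.from_euler('y',th));return R.inv().apply(cur()[0]-[S[0],S[1],.04])*1000
E
python3 - <<'E'
from h import *
print(incar(),bot.get_obs()['contact_force'],bot.get_obs()['t'])
a=cam('side');cv2.imwrite('pics/z2.png',cv2.convertScaleAbs(cv2.resize(a['pixels'][140:320,230:380],None,fx=3,fy=3,interpolation=2),alpha=1.6))
E
```

```text
[ -4.21471415 -96.31034905 189.72334932] [ 0.20770503 -0.49924642 -0.0257753 ] 3.4
```

View pics/z2.png

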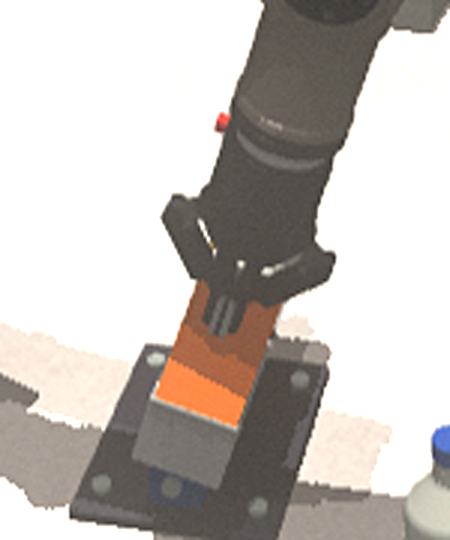

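The picture shows the flap tilting inward, with the fingers on it at about (222,310). I'll continue the arc down.

Request:
drive_tool(series=[-1,8,2,5,0,0,0,-1,8,2,8,0,0,0,-1,5,0,8,0,0,0,-1,4,0,9,0,0,0,-1,3,0,9,0,0,0,-1,2,0,9,0,0,0,-1,1,0,5,0,0,0,-1,0,0,0,0,0,0,-1,0,0,0,0,0,0])

```text
t: 4.58
eef_pos: [0.5389, -0.1395, 0.1733]
tool_rot: [-0.096, 0.662, 0.735, -0.112]
contact_force: [-2.3, -0.2, 14.2]
gripper_width: 0.004
```

```bash
python3 - <<'E'
from h import *
print(incar(),bot.get_obs()['contact_force'],bot.get_obs()['t'])
E
```

```text
[  0.51061407 -66.90364851 139.66135958] [-2.31786541 -0.18766822 14.22953247] 4.575
```

Request:
drive_tool(series=[-1,1,0,2,0,0,0,-1,0,0,1,0,0,0,-1,0,0,0,0,0,0,-1,0,0,0,0,0,0])

```text
t: 5.08
eef_pos: [0.5389, -0.1394, 0.1729]
tool_rot: [-0.094, 0.663, 0.735, -0.112]
contact_force: [-2.7, -2.2, 29.6]
gripper_width: -0.002
```

```bash
python3 - <<'E'
from h import *
print(incar(),bot.get_obs()['contact_force'],bot.get_obs()['t'])
E
```

```text
[  0.64604081 -66.8334222  139.28962611] [-2.65778292 -2.19392641 29.60581251] 5.075
```

The contact is stiff (0.4 mm for an extra 15 N), so the flap is bottomed. I'll retreat up and look.

Request:
drive_tool(series=[-1,0,0,-20,0,0,0,-1,-5,0,-50,0,0,0,-1,-5,0,-50,0,0,0,-1,-20,-20,-30,0,0,0,-1,0,0,0,0,0,0,-1,0,0,0,0,0,0])

```text
t: 5.82
eef_pos: [0.5646, -0.1642, 0.3168]
tool_rot: [-0.097, 0.662, 0.735, -0.112]
contact_force: [-1.0, 0.4, -0.0]
gripper_width: -0.003
```

```bash
python3 - <<'E'
from h import *
np.set_printoptions(precision=4,suppress=True)
print(incar(),bot.get_obs()['contact_force'],bot.get_obs()['t'])
T=carrier(S,YAW,.3);R0=pose([0,0,0],.3,0)[1]
tg=[]
for l in (0,.25,.5,.75,.95,1.1,1.25):
    f=foot(l);f[0]=-53;w=T(f)+[0,0,.009+.003+.019];tg.append(w)
tg=np.array(tg);print(tg)
p=cur();e=rows(p,(tg[0]+[0,0,.09],R0),8,-1);print()
e=rows(e,(tg[0]+[0,0,.02],R0),2,-1)
print('tool-axes deltas',(R0.inv().apply(np.diff(tg,axis=0))*1000).round(1))
a=cam('side');cv2.imwrite('pics/z3.png',cv2.convertScaleAbs(cv2.resize(a['pixels'][140:320,230:380],None,fx=3,fy=3,interpolation=2),alpha=1.6))
E
```

```text
[-20.3685 -94.5244 283.4361] [-1.0461  0.3516 -0.0469] 5.825
[[0.4496 0.1388 0.2055]
 [0.4434 0.1524 0.1908]
 [0.4368 0.1617 0.1732]
 [0.4302 0.1661 0.1538]
 [0.4253 0.1658 0.1378]
 [0.4219 0.1635 0.1259]
 [0.4188 0.1594 0.1144]]
[[-1, 39.2, -9.1, 5.4, -0.037, 0, -0.002,
-1, 39.2, -9.3, 5.0, -0.037, 0, -0.002,
-1, 39.2, -9.3, 4.7, -0.037, 0, -0.002,
-1, 39.3, -9.5, 4.4, -0.037, 0, -0.002,
-1, 39.2, -9.5, 4.0, -0.037, 0, -0.002,
-1, 39.3, -9.6, 3.6, -0.037, 0, -0.002,
-1, 39.3, -9.6, 3.3, -0.037, 0, -0.002,
-1, 39.3, -9.7, 3.0, -0.037, 0, -0.002]]

[[-1, 0.1, 0.1, 35.0, -0.001, 0.001, 0.001,
-1, 0.1, 0, 35.0, -0.001, 0.001, 0.001]]
tool-axes deltas [[14.2 -4.5 14.7]
 [10.  -5.4 17.6]
 [ 5.1 -6.  19.4]
 [ 0.4 -5.  16. ]
 [-1.9 -3.7 11.9]
 [-3.7 -3.6 11.5]]
```

View pics/z3.png

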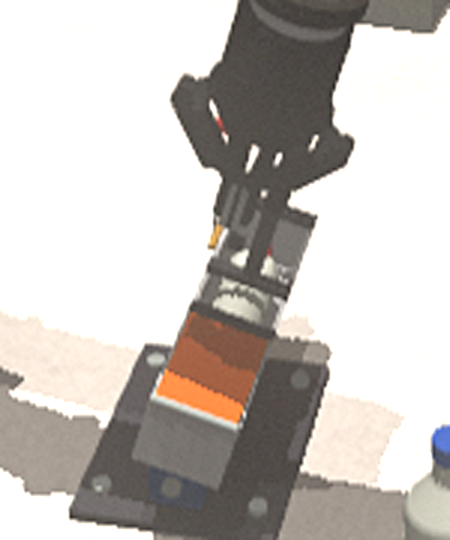

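The flap (205,355) lies flat and its edge meets the rim at (232,320). Next I move above the foot.

Request:
drive_tool(series=[-1,39,-9,5,-0.037,0,-0.002,-1,39,-9,5,-0.037,0,-0.002,-1,39,-9,5,-0.037,0,-0.002,-1,39,-9.5,4,-0.037,0,-0.002,-1,39,-9.5,4,-0.037,0,-0.002,-1,39,-9.5,4,-0.037,0,-0.002,-1,39,-9.5,3,-0.037,0,-0.002,-1,39,-9.5,3,-0.037,0,-0.002,-1,0,0,0,0,0,0,-1,0,0,35,0,0,0,-1,0,0,15,0,0,0,-1,0,0,0,0,0,0])

```text
t: 7.38
eef_pos: [0.4507, 0.1357, 0.245]
tool_rot: [-0.0, 0.663, 0.748, -0.003]
contact_force: [-0.9, 0.2, 0.6]
gripper_width: -0.002
```

```bash
python3 - <<'E'
from h import *
np.set_printoptions(precision=4,suppress=True)
p=cur();print(p[0],(p[1].inv()*pose([0,0,0],.3,0)[1]).as_rotvec(),bot.get_obs()['contact_force'])
print(p[1].inv().apply([.4496,.1388,.2055]-p[0])*1000)
a=cam('side')
A=cv2.resize(a['pixels'][100:280,260:380],None,fx=2.5,fy=2.5,interpolation=2)
b=cam('top');B=cv2.resize(b['pixels'][200:320,180:380],None,fx=2.4,fy=2.4,interpolation=2)
o=np.zeros((450,790,3),np.uint8);o[:,:300]=A;o[:B.shape[0],305:305+B.shape[1]]=B
cv2.imwrite('pics/z4.png',cv2.convertScaleAbs(o,alpha=1.6))
E
```

```text
[0.4507 0.1357 0.245 ] [-0.0044  0.0036  0.0016] [-0.9274  0.2159  0.636 ]
[ 3.3711 -0.5424 39.4592]
```

View pics/z4.png

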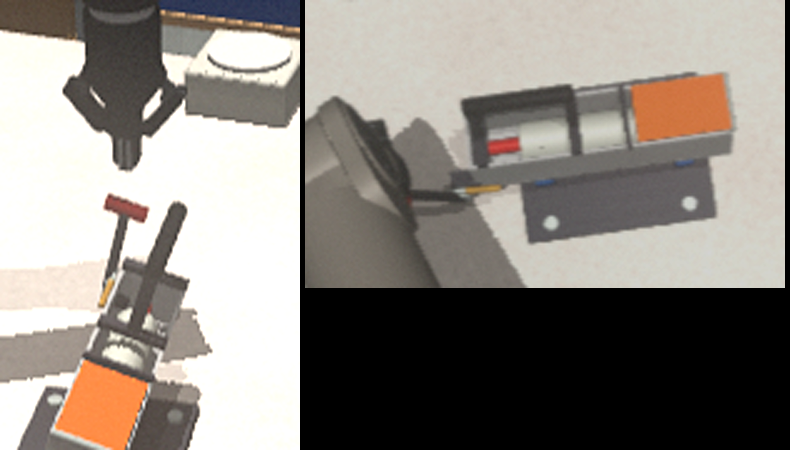

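The fingertips (126,168) are right above the foot (126,208), and from the top the flap is flat. Now I push the foot down along its arc.

Request:
drive_tool(series=[-1,3,0,20,0,0,0,-1,1,0,19,0,0,0,-1,7,-2,7,0,0,0,-1,7,-2,8,0,0,0,-1,5,-3,9,0,0,0,-1,5,-3,9,0,0,0,-1,3,-3,10,0,0,0,-1,2,-3,10,0,0,0,-1,0,-3,8,0,0,0,-1,0,-3,8,0,0,0,-1,-1,-2,6,0,0,0,-1,0,0,0,0,0,0])

```text
t: 8.98
eef_pos: [0.4233, 0.1646, 0.1318]
tool_rot: [0.001, 0.663, 0.749, -0.002]
contact_force: [0.6, 0.7, -0.5]
gripper_width: 0.001
```

```bash
python3 - <<'E'
from h import *
np.set_printoptions(precision=4,suppress=True)
p=cur();print(p[0],bot.get_obs()['contact_force'],p[1].inv().apply([.4219,.1635,.1259]-p[0])*1000)
a=cam('side')
A=cv2.resize(a['pixels'][140:320,230:380],None,fx=3,fy=3,interpolation=2)
cv2.imwrite('pics/z5.png',cv2.convertScaleAbs(A,alpha=1.6))
E
```

```text
[0.4233 0.1646 0.1318] [ 0.6422  0.7344 -0.5228] [-0.8688 -1.5001  5.8706]
```

View pics/z5.png

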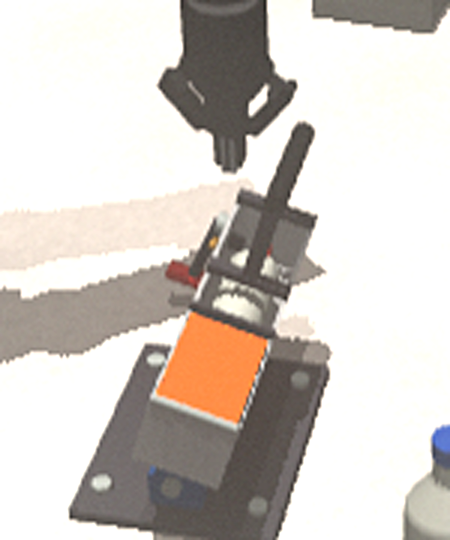

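The leg has snapped past centre, with the foot now at (182,273) in the crop, low beside the trough. I'll check it against the stop and go to the handle.

```bash
python3 - <<'E'
from h import *
np.set_printoptions(precision=4,suppress=True)
a=cam('side');h=cv2.cvtColor(a['pixels'],cv2.COLOR_BGR2HSV);m=cv2.inRange(h,(0,130,40),(5,255,255))
m[:,:270]=0;m[:,315:]=0;m[:210]=0;m[250:]=0
ys,xs=np.nonzero(m);print('foot px',xs.mean(),ys.mean(),len(xs),xs.min(),xs.max())
T=carrier(S,YAW,.3);
for l in(1.9,2.1,2.25):print(l,proj(a,[T(foot(l)),T([-78]+foot(l)[1:]),T([-32]+foot(l)[1:])]))
p=cur();up=(p[0]+p[1].apply([0,0,-.17]),p[1])
t=pose([0,85,285],.3);print(t[0]);e=rows(up,t,6,1);
print(e[0])
E
```

```text
foot px 290.3478260869565 230.2173913043478 23 286 295
1.9 [[297.4581 223.1647]
 [289.7512 220.2927]
 [305.1661 226.0371]]
2.1 [[295.4167 228.1986]
 [287.6748 225.3132]
 [303.1597 231.0845]]
2.25 [[293.9711 231.6231]
 [286.1932 228.724 ]
 [301.75   234.5226]]
[0.563  0.0164 0.3123]
[[1, -27.5, 20, -1.6, 0.05, 0.001, 0,
1, -27.4, 20, -2.6, 0.05, 0.001, 0,
1, -27.5, 19.7, -3.6, 0.05, 0.001, 0,
1, -27.5, 19.6, -4.6, 0.05, 0.001, 0,
1, -27.4, 19.3, -5.7, 0.05, 0.001, 0,
1, -27.5, 19.0, -6.6, 0.05, 0.001, 0.0]]
[0.5631 0.0164 0.3123]
```

The foot's left end at px 286 agrees with 2.25 rad; its inner end is hidden.

Request:
drive_tool(series=[-1,0,0,-50,0,0,0,-1,0,0,-60,0,0,0,1,0,0,-60,0,0,0,1,-27.5,20,-2,0.05,0,0,1,-27.5,20,-3,0.05,0,0,1,-27.5,20,-4,0.05,0,0,1,-27.5,20,-4,0.05,0,0,1,-27.5,19,-6,0.05,0,0,1,-27.5,19,-6,0.05,0,0,1,0,0,0,0,0,0,1,0,0,0,0,0,0])

```text
t: 10.45
eef_pos: [0.563, 0.0169, 0.3128]
tool_rot: [-0.098, 0.656, 0.74, -0.113]
contact_force: [-0.3, 0.5, 0.0]
gripper_width: 0.999
```

```bash
python3 - <<'E'
from h import *
np.set_printoptions(precision=4,suppress=True)
p=cur();t=pose([0,85,200],.3);print(p[0],incar(),(p[1].inv()*t[1]).as_rotvec(),bot.get_obs()['gripper_width'],p[1].inv().apply(t[0]-p[0])*1000)
c=cam('wrist');print(proj(c,[pose([0,y,200],.3)[0] for y in(40,85,130)]))
cv2.imwrite('pics/w5.png',cv2.convertScaleAbs(c['pixels'],alpha=1.6))
E
```

```text
[0.563  0.0169 0.3128] [ -0.1024  85.5409 285.5179] [-0.0007  0.0032  0.0016] 0.9990202952479602 [-0.2675  0.16   85.5191]
[[322.4597 323.3388]
 [322.5774 254.0529]
 [322.7112 175.2442]]
```

View pics/w5.png

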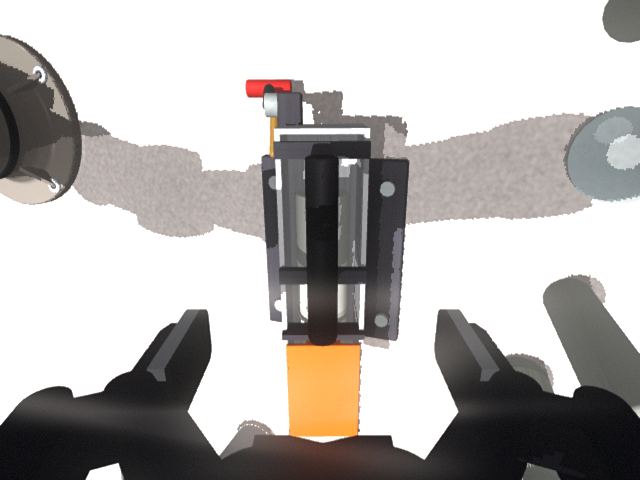

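In the wrist view the handle is centred at column 322, the same as predicted, and the flap is shut at the rim (325,390). I'll descend and grip.

Request:
drive_tool(series=[1,0,0,30,0,0,0,1,0,0,30,0,0,0,1,0,0,20,0,0,0,1,0,0,5,0,0,0,1,0,0,0,0,0,0,-1,0,0,0,0,0,0,-1,0,0,0,0,0,0,-1,0,0,0,0,0,0,-1,0,0,0,0,0,0,-1,0,0,0,0,0,0,-1,0,0,0,0,0,0,-1,0,0,0,0,0,0], force=60)

```text
t: 12.0
eef_pos: [0.5379, 0.0129, 0.2321]
tool_rot: [-0.098, 0.656, 0.74, -0.114]
contact_force: [-3.7, -0.5, 5.8]
gripper_width: 0.189
```

```bash
python3 - <<'E'
from h import *
np.set_printoptions(precision=4,suppress=True)
p=cur();o=bot.get_obs();print(p[0],incar(),o['contact_force'],o['gripper_width'],(p[1].inv()*pose([0,0,0],.3)[1]).as_rotvec())
e=p
for th in(.24,.16,.08,0):e=rows(e,pose([0,85,200],th),2,-1)
E
```

```text
[0.5379 0.0129 0.2321] [ -0.5821  84.5634 200.9261] [-3.6623 -0.4811  5.804 ] 0.18862182293186203 [-0.0019  0.0041  0.0011]
[[-1, 0.2, -5.7, 0.7, -0.031, 0.002, 0.001,
-1, 0.2, -5.7, 0.4, -0.031, 0.002, 0.001]]
[[-1, 0, -8.0, 0.3, -0.04, 0, -0,
-1, 0, -8.0, 0, -0.04, 0, -0.0]]
[[-1, 0, -8.0, 0.3, -0.04, 0, -0,
-1, 0, -8.0, 0.1, -0.04, 0, -0.0]]
[[-1, 0, -8.0, 0.3, -0.04, 0, -0,
-1, 0, -8.0, -0, -0.04, 0, -0.0]]
```

Request:
drive_tool(series=[-1,0,-3,0.3,-0.015,0,0,-1,0,-4,0.2,-0.02,0,0,-1,0,-5,0.2,-0.027,0,0,-1,0,-6,0.1,-0.03,0,0,-1,0,-6,0.1,-0.03,0,0,-1,0,-6,0.1,-0.03,0,0,-1,0,-6,0.1,-0.03,0,0,-1,0,-6,0.1,-0.03,0,0,-1,0,-6,0.1,-0.03,0,0,-1,0,-5,0.1,-0.025,0,0,-1,0,0,0,0,0,0,-1,0,0,0,0,0,0])

```text
t: 13.5
eef_pos: [0.4869, 0.0065, 0.2409]
tool_rot: [-0.009, 0.663, 0.748, -0.013]
contact_force: [-0.9, -1.7, 8.3]
gripper_width: 0.195
```

```bash
python3 - <<'E'
from h import *
np.set_printoptions(precision=4,suppress=True)
p=cur();o=bot.get_obs();q=incar(0);print(p[0],q,'lean',np.arctan2(q[0],q[2]),o['contact_force'],o['torque'],o['gripper_width'],(p[1].inv()*pose([0,0,0],0)[1]).as_rotvec())
E
```

```text
[0.4869 0.0065 0.2409] [  7.4424  84.2109 200.8905] lean 0.037029988813348284 [-0.9169 -1.7266  8.3181] [-0.2755  0.4908 -0.0147] 0.195000217748926 [-0.0315  0.0043  0.0018]
```

Request:
drive_tool(series=[-1,0,-4,-0.2,-0.018,0,0,-1,0,-3,-0.2,-0.014,0,0,-1,0,-0.5,0,0,0,0,-1,0,0,0,0,0,0,-1,0,0,0,0,0,0])

```text
t: 14.12
eef_pos: [0.4794, 0.0055, 0.2411]
tool_rot: [0.001, 0.663, 0.749, -0.001]
contact_force: [-0.4, -1.5, 5.9]
gripper_width: 0.189
```

```bash
python3 - <<'E'
from h import *
np.set_printoptions(precision=4,suppress=True)
p=cur();o=bot.get_obs();q=incar(0);print(p[0],q,'lean',np.arctan2(q[0],q[2]),o['contact_force'],o['torque'],o['gripper_width'],(p[1].inv()*pose([0,0,0],0)[1]).as_rotvec())
a=cam('side');b=cam('top')
h=cv2.cvtColor(a['pixels'],cv2.COLOR_BGR2HSV);m=cv2.inRange(h,(4,120,60),(20,255,255));k,l,s,c=cv2.connectedComponentsWithStats(m)
h2=cv2.cvtColor(b['pixels'],cv2.COLOR_BGR2HSV);m2=cv2.inRange(h2,(4,120,60),(20,255,255));k2,l2,s2,c2=cv2.connectedComponentsWithStats(m2)
for cc,ss,ll in((c,s,a),(c2,s2,b)):
    i=[j for j in range(1,len(ss)) if 250<cc[j][0]<380 and 200<cc[j][1]<300 and ss[j,4]>60]
    print([(ss[j].tolist(),cc[j]) for j in i])
    for th in(-.11,-.05,0,.05,.1):print(th,proj(ll,[carrier(S,YAW,th)([0,-80,119])]))
A=cv2.resize(a['pixels'][120:320,230:400],None,fx=2.2,fy=2.2,interpolation=2);B=cv2.resize(b['pixels'][190:320,210:390],None,fx=2.3,fy=2.3,interpolation=2)
o=np.zeros((440,790,3),np.uint8);o[:,:374]=A;o[:299,375:375+B.shape[1]]=B
cv2.imwrite('pics/z6.png',cv2.convertScaleAbs(o,alpha=1.6))
E
```

```text
[0.4794 0.0055 0.2411] [ -0.1274  84.1554 201.0671] lean -0.0006334243383012405 [-0.4025 -1.5094  5.9429] [-0.2212  0.307   0.0995] 0.18930483294041403 [-0.0001  0.0041  0.0019]
[([266, 243, 39, 31, 791], array([285.5866, 258.2389]))]
-0.11 [[279.6187 257.7368]]
-0.05 [[282.6197 257.9367]]
0 [[285.1434 258.2169]]
0.05 [[287.6801 258.5998]]
0.1 [[290.2224 259.0846]]
[([318, 244, 41, 29, 936], array([337.9476, 257.9647]))]
-0.11 [[338.795  263.0703]]
-0.05 [[338.4217 260.2614]]
0 [[338.1048 257.9218]]
0.05 [[337.7838 255.591 ]]
0.1 [[337.4597 253.2763]]
```

View pics/z6.png

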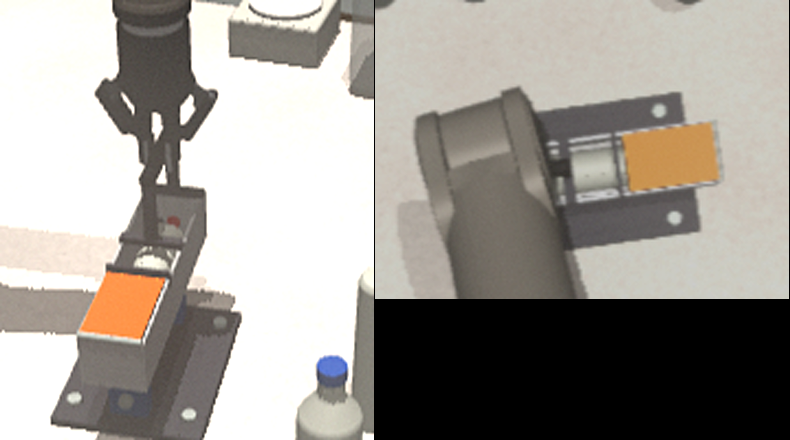

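Both views put the flap's centre within half a pixel of the prediction for a lean of 0, at (285.6,258.2) and (337.9,258.0). The carrier is upright, the flap is shut and the handle is gripped. I'll let it settle, check that it's still, and hand in.

Request:
drive_tool(series=[-1,0,0,0,0,0,0,-1,0,0,0,0,0,0,-1,0,0,0,0,0,0,-1,0,0,0,0,0,0])

```text
t: 14.72
eef_pos: [0.4794, 0.0055, 0.2411]
tool_rot: [0.001, 0.663, 0.749, -0.001]
contact_force: [-0.2, -1.8, 7.2]
gripper_width: 0.19
```

```bash
python3 - <<'E'
from h import *
o=bot.get_obs();q=incar(0);print(q,np.abs(o['joint_vel']).max(),o['contact_force'],o['gripper_width'],o['t'])
if abs(q[0])<2: print(bot.hand_in())
E
```

```text
[-9.90782908e-02  8.41493514e+01  2.01060035e+02] 0.0016047296052997355 [-0.18865031 -1.76129626  7.16594936] 0.1903554599944573 14.725
the job is handed in; nothing more can be done
None
```

The job is handed in at 14.7 s: the flap is shut, the kickstand is snapped down, and the arm is holding the carrier upright by its handle.

- **Flap:** it went down first and hit a hard stop (30 N, no further movement). The side, top and wrist pictures show it lying flat up to the rim. The tab itself couldn't be seen.
- **Kickstand:** pushing the foot down took the leg over centre. The visible end of the foot matched the 2.25 rad stop; its inner end was hidden. I didn't check the leg again once the carrier was upright.
- **Carrier:** both cameras put its lean within about 0.01 rad of upright, and the arm was still. The grip is set to 60 N, with a steady 7 N or so of vertical load at the wrist.
- **Other things on the bench:** I kept clear of them and no unexpected contact force showed in the readings. I didn't measure their positions again at the end.

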